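Set four rotors in their balancing cradles

TASK

Four motor rotors of different lengths lie on the bench. Pick up each one and lower it gently, without dropping it, into the V-notched cradle whose posts are set to its length, so that the core hangs centred between the posts and both shaft ends lie fully down in the notches. Leave the sensor stand and the jar where they are.

Things in the scene. Friction and masses are not known exactly. Their poses are not given: they have to be found in the camera images.
- rotor_short: the shortest of four loose motor rotors: dark steel 8-toothed core with copper in its slots, 44 mm long, 50 mm across flats, on a 12 mm steel shaft sticking out 20 mm at each end (84 mm overall), 0.34 kg. Origin mid-core on the shaft axis, 25 mm above the bench at the start; y along the shaft, ends alike. Upright flats 16 mm high, at shaft height, face +x and -x at the start.
- rotor_medium: the second shortest of four loose motor rotors: dark steel 8-toothed core with copper in its slots, 66 mm long, 50 mm across flats, on a 12 mm steel shaft sticking out 20 mm at each end (106 mm overall), 0.38 kg. Origin mid-core on the shaft axis, 25 mm above the bench at the start; y along the shaft, ends alike. Upright flats 16 mm high, at shaft height, face +x and -x at the start.
- rotor_long: the second longest of four loose motor rotors: dark steel 8-toothed core with copper in its slots, 88 mm long, 50 mm across flats, on a 12 mm steel shaft sticking out 20 mm at each end (128 mm overall), 0.43 kg. Origin mid-core on the shaft axis, 25 mm above the bench at the start; y along the shaft, ends alike. Upright flats 16 mm high, at shaft height, face +x and -x at the start.
- rotor_longest: the longest of four loose motor rotors: dark steel 8-toothed core with copper in its slots, 110 mm long, 50 mm across flats, on a 12 mm steel shaft sticking out 20 mm at each end (150 mm overall), 0.47 kg. Origin mid-core on the shaft axis, 25 mm above the bench at the start; y along the shaft, ends alike. Upright flats 16 mm high, at shaft height, face +x and -x at the start.
- cradle_short: fixed aluminium cradle for the shortest rotor: base 60 x 84 x 10 mm, a V-notched post 8 mm thick at each end, 64 mm clear between the posts. Origin mid-base at bench level; y from post to post, z up. 90 degree Vs open upward, 37 mm wide at the mouth, tips 62 mm high; a seated shaft lies along y with its axis 52 mm above the origin.
- cradle_medium: fixed aluminium cradle for the second shortest rotor: base 60 x 106 x 10 mm, a V-notched post 8 mm thick at each end, 86 mm clear between the posts. Origin mid-base at bench level; y from post to post, z up. 90 degree Vs open upward, 37 mm wide at the mouth, tips 62 mm high; a seated shaft lies along y with its axis 52 mm above the origin.
- cradle_long: fixed aluminium cradle for the second longest rotor: base 60 x 128 x 10 mm, a V-notched post 8 mm thick at each end, 108 mm clear between the posts. Origin mid-base at bench level; y from post to post, z up. 90 degree Vs open upward, 37 mm wide at the mouth, tips 62 mm high; a seated shaft lies along y with its axis 52 mm above the origin.
- cradle_longest: fixed aluminium cradle for the longest rotor: base 60 x 150 x 10 mm, a V-notched post 8 mm thick at each end, 130 mm clear between the posts. Origin mid-base at bench level; y from post to post, z up. 90 degree Vs open upward, 37 mm wide at the mouth, tips 62 mm high; a seated shaft lies along y with its axis 52 mm above the origin.
- sensor_stand: bystander: loose stand with a round black foot 56 mm in diameter, a post, and a level aluminium sensor tube 20 mm in diameter and 104 mm long along its y axis; 108 mm high. Origin under the middle of the foot.
- putty_jar: bystander: loose closed white jar with a black cap, 56 mm in diameter and about 55 mm high. Origin at the centre of its underside.
Not all that is in view belongs to the job. What is shaped like the cradle_medium but turquoise or yellow is not meant.

How it is judged:
By the outcome, as a careful person would: the job done as asked, in the order asked, and still so for the second after the job is handed in, with the robot touching nothing.
It also fails if it takes over 125 s, if anything falls off the work surface, if the arm or the gripper's body presses on something with over 40 N, if the wrist force passes 120 N, or if a joint passes its speed limit or range.

ROBOT

A 6-joint arm with a two-finger parallel gripper is mounted at the origin on the work surface. World frame = base frame: x ahead of the robot, y to its left, z up, the work surface at z = 0. Lengths are in m, angles in degrees, forces in N, time in s.
With the tool pointing down it reaches from about 0.375 to 0.9 m from the base axis. Payload 3.1 kg.
Tool frame: the origin (TCP) lies between the finger pads; the fingertips stand 19 mm ahead of it and the grasp point (between the pads) is the TCP; z points along the fingers, x is the direction in which the jaws open and shut, and the axes are right-handed (so a half turn about z gives the same grasp; the last joint's range is limited). The gripper opens to 87 mm and grips with 3 to 60 N. Pads are 19 mm wide; open, the fingers measure 117 mm over their backs; the gripper's body (75 mm by 190 mm) begins 51 mm behind the grasp point.
Start: joints at [-83.68, 30.224, 82.088, -0, 67.689, -10.227], TCP at [0.178, -0.599, 0.242] pointing down, gripper open.
Joint ranges: [-176.69, 176.69], [-43.24, 126.21], [12.49, 139.97], [-82, 262], [0, 151.66], [-163.58, 163.58]. Speed limits (degrees/s): [159.86, 159.86, 180, 180, 180, 180].

INTERFACE

Orientations are given as a 3x3 rotation matrix whose columns are the frame's x, y, z axes.
In Python, from rig import read_state, capture, camera_info, hand_in, spot_in, silhouettes gives the robot as it stands.
- The arm moves only by the shell command python3 -m jog 'ROWS'. ROWS is text: rows parted by semicolons, each of 7 numbers parted by spaces: the shift along the tool's x, y, z in m, then the turn, a rotation vector about the tool's x, y, z in degrees, then the opening, from 0 (shut) to 1 (fully open). A call has 1 to 8 rows; each row is the pose to reach, as a shift and turn from the pose commanded when the call began, along the tool's axes at that moment; what a row does not reach only later rows make up. A row lasts 1/8 s, in which the tool goes at most 62.5 mm and 10.7 degrees, less where a joint would pass 70% of its speed; a pose out of reach is approached as far as the arm can. A call with a gripper value outside its range is refused whole. The fingers move at their own pace and stop on an object; the grip force is fixed at half the most. Time passes only in rows, so rows that repeat a pose let the fingers close. It gives the time, the measured TCP pose, the force and the opening at its end, in the units of the state.
- read_state(): the state, without advancing time (a new reading comes with each control period).
- capture(name): name is "scene" or "top" or "wrist"; returns (picture, depth): 480x640x3 uint8, red, green, blue; 480x640 float32, m along the optical axis (not along the pixel's ray), 0 where there is no reading.
- camera_info(name): a dict with "vfov" (degrees; the focal length in pixels is half the picture's height over the tangent of half this angle, whatever the lens; pixels are square), "cx", "cy" (the principal point, pixels), "dist" ([k1, k2, p1, p2, k3] as OpenCV has them; the pictures are not rectified), "R" (3x3) and "t" (3): a world point X has camera coordinates R X + t; the wrist camera has in their place "tool_from_camera" (4x4, takes a point from camera to tool coordinates, whose origin is the TCP and whose axes are the tool frame's). Camera axes: x right, y down, z forward; pixel columns grow to the right and rows downward; lengths in m; the calibration is good to about 2 mm. A picture is of the moment at which its call begins: read the wrist's pose just before it. camera_info takes no time and is no camera call.
- hand_in(): hands the job in, once; it reports no verdict.
Trained networks look in the newest picture that a camera, given by its name, has taken for a name from the list of things; names that differ only in an ending like _2 or _b are one class to them, and where a whole thing is asked for, a point or a joint stands for the part that bears it (a point fixed in the world has none). Each returns a list of dicts, best first, with "score" (0 to 1); they miss things now and then, are a little off and sometimes report something else, mostly with a low value. They report only what shows in the picture. A call takes as long as a camera call. They do not tell look-alikes from the thing itself.
- spot_in(label, camera): "centre" ([x, y, z] in m, in world coordinates, good to about 4 mm: the middle of the surface that is visible of it).
- silhouettes(label, camera): "region" (480x640 bool, what is visible of it).
The state is a dict: "time_s": time; "joint_positions": joint angles; "qvel": joint speeds; "tau": joint torques, N m; "position": TCP position; "tcp_rot": TCP orientation; "force": force on the tool from outside, world axes, zero at the start; "moment": the same for the moment, N m; "opening": opening from 0.0 (shut) to 1.0 (fully open).
Only numpy, scipy, OpenCV 4.12 (cv2) and the standard library are available. Lean on these libraries where they do the work, as an engineer would, in place of code of your own. Each camera call takes 0.05 s, during which the arm holds its last target.

## Working session

There is one attempt and no reset: what is moved stays moved. The work goes in short steps, Python scripts to look and compute and a shell command to move; the robot and the scene stay as the last step left them, time stands still between calls to the robot, and variables do not carry over. Pictures are saved under pics/ and viewed, and the job is handed in when it is done.

```bash
ls; mkdir -p pics
python3 - <<'E'
from rig import *
import cv2,numpy as np
s=read_state();print(s['time_s'],s['position'],s['tcp_rot'],s['opening'])
for n in ['scene','top']:
    p,d=capture(n);cv2.imwrite(f'pics/{n}0.png',p[:,:,::-1]);np.savez(f'{n}0.npz',p=p,d=d)
    print(n,camera_info(n))
print(camera_info('wrist'))
E
```

```text
pics
0.0 [ 0.1779599  -0.59839784  0.24056268] [[ 2.84843561e-01 -9.58573990e-01 -2.25921467e-04]
 [-9.58571568e-01 -2.84843358e-01  2.19330269e-03]
 [-2.16679514e-03 -4.08186253e-04 -9.99997569e-01]] 0.9981951824677245
scene {'vfov': 46.52973363763427, 'cx': 321.14970954096225, 'cy': 243.78031095455597, 'dist': array([0.04466087, 0.        , 0.        , 0.        , 0.        ]), 'R': array([[-0.00342755,  0.99991033,  0.01294578],
       [ 0.84502168,  0.00981859, -0.5346419 ],
       [-0.53472107,  0.00910695, -0.84497955]]), 't': array([ 0.02278717, -0.46036532,  1.81347157])}
top {'vfov': 48.28075909428308, 'cx': 318.2264423619453, 'cy': 240.6136383090024, 'dist': array([-0.13380391,  0.        ,  0.        ,  0.        ,  0.        ]), 'R': array([[ 0.08825195, -0.99608493,  0.00513829],
       [-0.97319748, -0.0873216 , -0.21274773],
       [ 0.2123635 ,  0.01377483, -0.97709365]]), 't': array([-0.05948933,  0.57050426,  1.56512157])}
{'vfov': 62.433258198930254, 'cx': 320.7954218638865, 'cy': 237.36196588567714, 'dist': array([-0.00252227,  0.        ,  0.        ,  0.        ,  0.        ]), 'tool_from_camera': array([[ 9.99998958e-01,  4.28480357e-04,  1.37825093e-03,
        -2.80864967e-04],
       [-7.86319320e-04,  9.62496974e-01,  2.71291277e-01,
        -7.30131893e-02],
       [-1.21031936e-03, -2.71292079e-01,  9.62496308e-01,
        -1.43717018e-01],
       [ 0.00000000e+00,  0.00000000e+00,  0.00000000e+00,
         1.00000000e+00]])}
```

View pics/scene0.png

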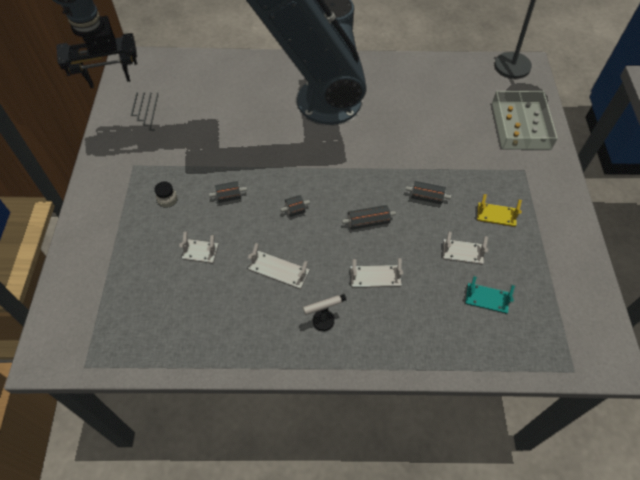

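View pics/top0.png

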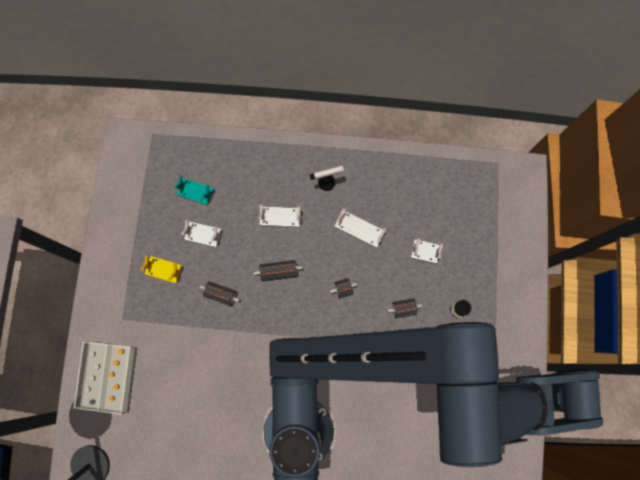

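The scene shows rotors at (229,191), (294,205), (369,216) and (429,192). White cradles are at (199,250), (278,266), (376,274) and (464,250). The decoys are turquoise (490,296) and yellow (499,213). Next I'll measure lengths and poses.

```bash
cat > h.py <<'E'
from rig import *
import cv2,numpy as np
def K(ci):
    f=240/np.tan(np.radians(ci['vfov'])/2)
    return np.array([[f,0,ci['cx']],[0,f,ci['cy']],[0,0,1]])
def ext(n,s=None):
    ci=camera_info(n)
    if n!='wrist': 
        return ci,ci['R'],ci['t']
    T=ci['tool_from_camera'];R=s['tcp_rot'];p=s['position']
    Rw=R@T[:3,:3];tw=R@T[:3,3]+p
    return ci,Rw.T,-Rw.T@tw
def cloud(n,d,s=None):
    ci,R,t=ext(n,s)
    v,u=np.mgrid[0:480,0:640]
    xy=cv2.undistortPoints(np.stack([u,v],-1).reshape(-1,1,2).astype(np.float64),K(ci),ci['dist']).reshape(480,640,2)
    C=np.dstack([xy*d[...,None],d])
    W=(C-t)@R
    W[d<=0]=np.nan
    return W
def proj(n,P,s=None):
    ci,R,t=ext(n,s)
    rv,_=cv2.Rodrigues(R)
    return cv2.projectPoints(np.array(P,float).reshape(-1,1,3),rv,t,K(ci),ci['dist'])[0].reshape(-1,2)
E
python3 - <<'E'
from h import *
for n in ['scene','top']:
    p,d=capture(n);W=cloud(n,d)
    print(n,'table z',np.nanmedian(W[300:340,200:280,2]) if n=='scene' else np.nanmedian(W[150:170,400:450,2]))
    for l in ['rotor_short','rotor_medium','rotor_long','rotor_longest','cradle_short','cradle_medium','cradle_long','cradle_longest','sensor_stand','putty_jar']:
        for r in silhouettes(l,n)[:2]:
            if r['score']<.3: continue
            m=r['region'];P=W[m];P=P[~np.isnan(P[:,0])];P=P[P[:,2]>.004]
            if len(P)<10: continue
            (c,sz,a)=cv2.minAreaRect(P[:,:2].astype(np.float32))
            vv,uu=np.nonzero(m)
            print(l,round(r['score'],2),'px',int(uu.mean()),int(vv.mean()),'c',np.round(c,3),'sz',np.round(sz,3),'a',round(a,1),'z',np.round(P[:,2].max(),3))
E
```

```text
scene table z 0.0026044315389379064
rotor_short 0.93 px 295 205 c [ 0.444 -0.095] sz [0.067 0.053] a 79.4 z 0.059
rotor_medium 0.93 px 228 191 c [ 0.388 -0.28 ] sz [0.079 0.095] a 57.7 z 0.06
rotor_long 0.63 px 427 192 c [0.387 0.279] sz [0.123 0.055] a 74.4 z 0.062
rotor_longest 0.65 px 368 216 c [0.477 0.109] sz [0.052 0.147] a 12.0 z 0.059
cradle_short 0.74 px 198 249 c [ 0.574 -0.35 ] sz [0.097 0.068] a 81.9 z 0.067
cradle_medium 0.95 px 488 297 c [0.707 0.403] sz [0.107 0.07 ] a 77.0 z 0.07
cradle_medium 0.95 px 496 213 c [0.442 0.47 ] sz [0.108 0.076] a 78.7 z 0.065
cradle_long 0.69 px 376 275 c [0.649 0.122] sz [0.126 0.067] a 88.1 z 0.069
cradle_longest 0.97 px 278 268 c [ 0.629 -0.131] sz [0.149 0.066] a 67.9 z 0.067
cradle_longest 0.41 px 369 216 c [0.464 0.109] sz [0.077 0.152] a 12.0 z 0.059
sensor_stand 0.89 px 323 312 c [ 0.776 -0.015] sz [0.055 0.096] a 46.3 z 0.117
sensor_stand 0.48 px 198 249 c [ 0.571 -0.346] sz [0.087 0.076] a 85.2 z 0.069
putty_jar 0.93 px 165 193 c [ 0.401 -0.451] sz [0.054 0.072] a 53.5 z 0.064
top table z 0.0024449165989984664
rotor_short 0.74 
[... 289 characters left out ...]
62
rotor_longest 0.83 px 277 269 c [0.477 0.109] sz [0.059 0.142] a 18.0 z 0.065
cradle_short 0.87 px 425 250 c [ 0.582 -0.345] sz [0.083 0.064] a 81.2 z 0.07
cradle_medium 0.89 px 162 269 c [0.449 0.47 ] sz [0.113 0.061] a 77.7 z 0.07
cradle_medium 0.69 px 200 232 c [0.576 0.366] sz [0.121 0.066] a 81.8 z 0.069
cradle_long 0.91 px 279 216 c [0.653 0.119] sz [0.062 0.127] a 2.2 z 0.068
cradle_longest 0.59 px 359 228 c [ 0.637 -0.135] sz [0.149 0.064] a 68.2 z 0.067
sensor_stand 0.81 px 327 176 c [ 0.788 -0.025] sz [0.055 0.119] a 46.4 z 0.117
putty_jar 0.79 px 460 307 c [ 0.409 -0.456] sz [0.05  0.052] a 58.4 z 0.066
putty_jar 0.31 px 359 228 c [ 0.637 -0.135] sz [0.151 0.061] a 70.2 z 0.065
```

```bash
cat >> h.py <<'E'
from scipy.spatial.transform import Rotation as Ro
def RT(yaw):
    return Ro.from_euler('z',yaw,degrees=True).as_matrix()@np.diag([1.,-1,-1])
def go(x,y,z,yaw,s=None):
    s=s or read_state();R=s['tcp_rot']
    d=R.T@(np.array([x,y,z])-s['position']); rv=Ro.from_matrix(R.T@RT(yaw)).as_rotvec(degrees=True)
    print('ROW',np.round(d,4),np.round(rv,2))
E
python3 - <<'E'
from h import *
go(.392,-.281,.22,14)
E
```

```text
ROW [-0.244  -0.2957  0.0216] [  0.    -0.   -87.45]
```

```bash
python3 -m jog '-0.244 -0.296 0.022 0 0 -87.4 1;-0.244 -0.296 0.022 0 0 -87.4 1;-0.244 -0.296 0.022 0 0 -87.4 1;-0.244 -0.296 0.022 0 0 -87.4 1;-0.244 -0.296 0.022 0 0 -87.4 1;-0.244 -0.296 0.022 0 0 -87.4 1;-0.244 -0.296 0.022 0 0 -87.4 1;-0.244 -0.296 0.022 0 0 -87.4 1'
python3 - <<'E'
from h import *
s=read_state();print(s['time_s'],s['position'],s['joint_positions']);go(.392,-.281,.22,14)
E
```

```text
time_s: 2.2
position: [0.3931, -0.2794, 0.2197]
tcp_rot: [[0.974, 0.225, 0.0], [0.225, -0.974, -0.0], [0.0, 0.0, -1.0]]
force: [-0.8, -0.1, -0.4]
opening: 1.0
2.2 [ 0.39307679 -0.27941598  0.21970485] [-4.87150485e+01  2.11200226e+01  1.03522602e+02  3.09852111e-03
  5.53470847e+01 -6.17430024e+01]
ROW [-0.0014  0.0013 -0.0003] [ 0.01 -0.01 -0.97]
```

```bash
cat >> h.py <<'E'
def look(tag,labels=()):
    s=read_state();p,d=capture('wrist');W=cloud('wrist',d,s)
    np.savez(f'{tag}.npz',p=p,d=d,pos=s['position'],rot=s['tcp_rot'])
    cv2.imwrite(f'pics/{tag}.png',p[:,:,::-1])
    print('t',s['time_s'],'pos',np.round(s['position'],4))
    out={}
    for l in labels:
        rs=silhouettes(l,'wrist')
        for r in rs[:3]:
            m=r['region'];P=W[m];P=P[~np.isnan(P[:,0])]
            vv,uu=np.nonzero(m)
            print(l,round(r['score'],2),'px',int(uu.mean()),int(vv.mean()),len(P),'c',np.round(np.nanmedian(P,0),4))
        out[l]=rs
    return s,p,d,W,out
def load(tag):
    z=np.load(f'{tag}.npz');s=dict(position=z['pos'],tcp_rot=z['rot']);return s,z['p'],z['d'],cloud('wrist',z['d'],s)
E
python3 - <<'E'
from h import *
s,p,d,W,o=look('w1',['rotor_medium'])
m=o['rotor_medium'][0]['region'];np.save('w1m.npy',m)
P=W[m];print(np.nanpercentile(P[:,2],[1,5,25,50,75,95,99]))
E
```

```text
t 2.2 pos [ 0.3931 -0.2794  0.2197]
rotor_medium 0.66 px 318 223 5108 c [ 0.3901 -0.2833  0.0472]
[0.02640878 0.03036634 0.04070594 0.04722044 0.0501072  0.05137842
 0.05206123]
```

View pics/w1.png

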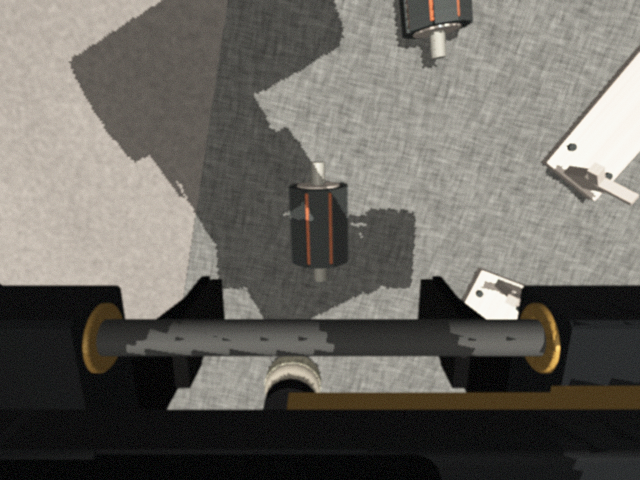

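```bash
cat >> h.py <<'E'
def rotor(W,m,zlo=.046,zhi=.056):
    P=W[m];P=P[~np.isnan(P[:,0])];P=P[(P[:,2]>zlo)&(P[:,2]<zhi)]
    c,sz,a=cv2.minAreaRect(P[:,:2].astype(np.float32))
    # robust PCA
    q=P[:,:2]-np.median(P[:,:2],0);w,V=np.linalg.eigh(np.cov(q.T));ax=V[:,1]*np.sign(V[1,1])
    ang=np.degrees(np.arctan2(ax[1],ax[0]))
    u=P[:,:2]@ax;n=np.array([-ax[1],ax[0]]);v=P[:,:2]@n
    lo,hi=np.percentile(u,[.7,99.3]);l2,h2=np.percentile(v,[2,98])
    cc=ax*(lo+hi)/2+n*(l2+h2)/2
    print('rect c',np.round(c,4),'sz',np.round(sz,4),'a',round(a,2),'| pca jaw yaw',round(ang-90,2),'len',round(hi-lo,4),'wid',round(h2-l2,4),'c',np.round(cc,4))
    return cc,ang-90
E
python3 - <<'E'
from h import *
s,p,d,W=load('w1');m=np.load('w1m.npy')
for z in [.042,.045,.047,.049]: rotor(W,m,z)
print(np.nanmedian(W[150:170,480:540,2]))
E
```

```text
rect c [ 0.3912 -0.2874] sz [0.0404 0.0676] a 13.96 | pca jaw yaw 13.96 len 0.0658 wid 0.0362 c [ 0.3916 -0.2874]
rect c [ 0.3921 -0.2878] sz [0.0349 0.0664] a 14.14 | pca jaw yaw 14.53 len 0.0655 wid 0.0308 c [ 0.3917 -0.2876]
rect c [ 0.3918 -0.2879] sz [0.0303 0.0665] a 14.37 | pca jaw yaw 14.24 len 0.0653 wid 0.0272 c [ 0.3919 -0.2876]
rect c [ 0.3918 -0.2879] sz [0.0264 0.0664] a 12.87 | pca jaw yaw 14.42 len 0.0654 wid 0.0236 c [ 0.3918 -0.2877]
0.001024157821379768
```

Run:
```python
from h import *
c=np.array([.3918,-.2877,.025]);a=np.radians(104.3);ax=np.array([np.cos(a),np.sin(a),0])
ims=[]
for n in ['scene','top']:
    p=np.load(f'{n}0.npz')['p']
    q=proj(n,[c-ax*.053,c+ax*.053,c]);print(n,q)
    u,v=q[2].astype(int);cr=p[v-25:v+25,u-32:u+32].copy()
    cr=cv2.resize(cr,None,fx=8,fy=8,interpolation=cv2.INTER_CUBIC)
    for k in q: cv2.circle(cr,tuple(int(x) for x in ((k-[u-32,v-25]+.5)*8)),4,(0,255,0),1)
    ims.append(cr[:,:400])
cv2.imwrite('pics/chk1.png',np.hstack(ims)[:,:,::-1])
```

```text
scene [[208.28760566 195.79099424]
 [245.63682971 188.85178653]
 [227.06365987 192.30606292]]
top [[421.19584225 306.4250656 ]
 [387.24092381 312.1935675 ]
 [404.27306147 309.31200336]]
```

View pics/chk1.png

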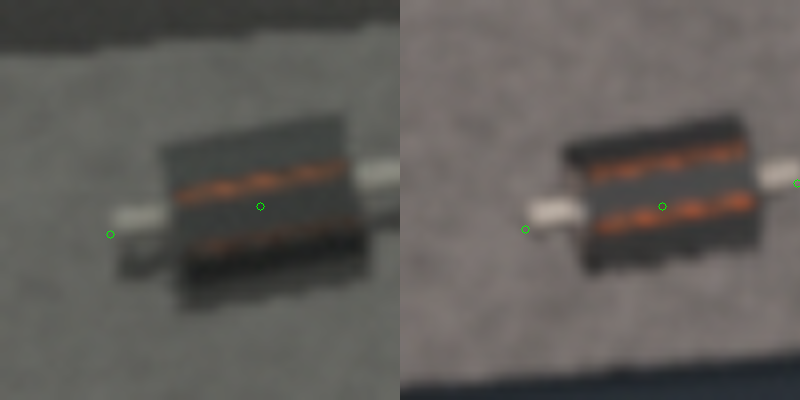

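Run:
```python
from h import *
go(.3918,-.2877,.026,14.3)
```

```text
ROW [-0.0025  0.0067  0.1937] [ 0.03 -0.01 -1.75]
```

```bash
python3 -m jog '-0.0025 0.0067 0.05 0 0 -2 1;-0.0025 0.0067 0.1 0 0 -2 1;-0.0025 0.0067 0.15 0 0 -2 1;-0.0025 0.0067 0.18 0 0 -2 1;-0.0025 0.0067 0.194 0 0 -2 1;-0.0025 0.0067 0.194 0 0 -2 1'
python3 - <<'E'
from h import *
go(.3918,-.2877,.026,14.3)
E
```

```text
time_s: 3.05
position: [0.3912, -0.2882, 0.0251]
tcp_rot: [[0.969, 0.248, -0.001], [0.248, -0.969, 0.001], [-0.0, -0.001, -1.0]]
force: [0.3, -0.0, -0.4]
opening: 1.0
ROW [ 0.0007 -0.0003 -0.0009] [-0.05  0.02  0.08]
```

Well placed. I'll close on the rotor.

```bash
python3 -m jog '0 0 0 0 0 0 0;0 0 0 0 0 0 0;0 0 0 0 0 0 0;0 0 0 0 0 0 0;0 0 0 0 0 0 0;0 0 0 0 0 0 0;0 0 0 0 0 0 0;0 0 0 0 0 0 0'
```

```text
time_s: 4.05
position: [0.3918, -0.2882, 0.0259]
tcp_rot: [[0.968, 0.25, 0.001], [0.25, -0.968, -0.001], [0.001, 0.001, -1.0]]
force: [1.6, 1.0, 4.9]
opening: 0.572
```

```bash
python3 -m jog '0 0 -0.05 0 0 0 0;0 0 -0.11 0 0 0 0;0 0 -0.17 0 0 0 0;0 0 -0.23 0 0 0 0'
python3 - <<'E'
from h import *
go(.562,.267,.26,-8)
E
```

```text
time_s: 4.55
position: [0.3901, -0.287, 0.2563]
tcp_rot: [[0.968, 0.25, -0.003], [0.25, -0.968, 0.002], [-0.002, -0.003, -1.0]]
force: [1.4, -0.8, -3.8]
opening: 0.569
ROW [ 0.3051 -0.4934 -0.0029] [-0.14  0.14 22.49]
```

```bash
python3 -m jog '0.305 -0.493 0 0 0 22.5 0;0.305 -0.493 0 0 0 22.5 0;0.305 -0.493 0 0 0 22.5 0;0.305 -0.493 0 0 0 22.5 0;0.305 -0.493 0 0 0 22.5 0;0.305 -0.493 0 0 0 22.5 0;0.305 -0.493 0 0 0 22.5 0;0.305 -0.493 0 0 0 22.5 0'
python3 - <<'E'
from h import *
go(.562,.267,.26,-8)
E
```

```text
time_s: 5.55
position: [0.5346, 0.1776, 0.254]
tcp_rot: [[0.99, -0.139, -0.004], [-0.139, -0.99, -0.001], [-0.003, 0.002, -1.0]]
force: [0.8, -1.6, -3.9]
opening: 0.566
ROW [ 0.0147 -0.0923 -0.0062] [0.11 0.2  0.01]
```

```bash
python3 -m jog '0.007 -0.047 0 0 0 0 0;0.014 -0.08 0 0 0 0 0;0.014 -0.08 0 0 0 0 0;0.014 -0.08 0 0 0 0 0'
python3 - <<'E'
from h import *
s,p,d,W,o=look('w2',['cradle_medium','rotor_medium'])
np.save('w2m.npy',o['cradle_medium'][0]['region'])
E
```

```text
time_s: 6.05
position: [0.5592, 0.2525, 0.254]
tcp_rot: [[0.99, -0.139, -0.004], [-0.139, -0.99, -0.002], [-0.004, 0.002, -1.0]]
force: [-0.7, 0.6, -2.7]
opening: 0.575
t 6.05 pos [0.5592 0.2525 0.254 ]
cradle_medium 0.94 px 157 21 3313 c [0.4443 0.4258 0.0117]
cradle_medium 0.84 px 317 79 8519 c [0.5699 0.3658 0.0108]
cradle_medium 0.72 px 463 39 5700 c [0.7005 0.3806 0.0112]
rotor_medium 0.85 px 320 292 18114 c [0.5615 0.2754 0.2732]
```

View pics/w2.png

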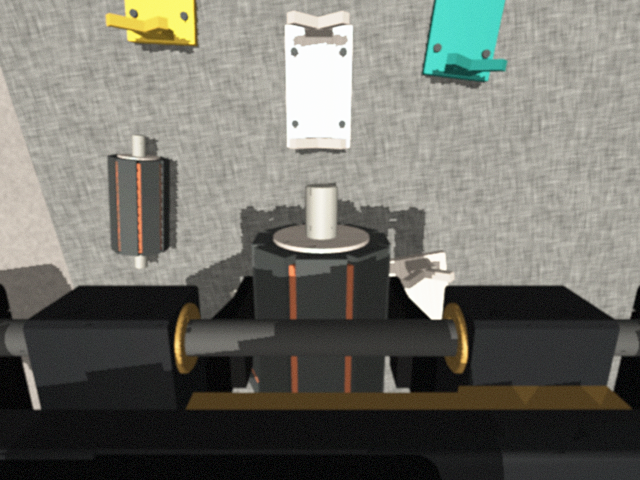

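```bash
cat >> h.py <<'E'
def cradle(W,m,yaw0,c0,L,bias=0.,dz=.008):
    """c0 approx centre, yaw0 approx jaw yaw; L = clear; returns centre"""
    P=W[m];P=P[~np.isnan(P[:,0])]
    a=np.radians(yaw0);X=np.array([np.cos(a),np.sin(a)]);Y=np.array([-np.sin(a),np.cos(a)])
    q=np.c_[(P[:,:2]-c0)@X,(P[:,:2]-c0)@Y,P[:,2]-bias]
    b=q[abs(q[:,2]-.010)<.003]
    r=cv2.minAreaRect(b[:,:2].astype(np.float32));print('base rect',np.round(r[0],4),np.round(r[1],4),round(r[2],2),'z',round(np.median(b[:,2]),4))
    # long base edges -> yaw & x centre
    ys=np.arange(-L/2+.008,L/2-.008,.003);e=[]
    for y in ys:
        k=b[abs(b[:,1]-y)<.003,0]
        if len(k)>20: e.append((y,*np.percentile(k,[1,99])))
    e=np.array(e)
    f1=np.polyfit(e[:,0],e[:,1],1);f2=np.polyfit(e[:,0],e[:,2],1)
    print('edges slope deg',np.degrees([f1[0],f2[0]]),'x',f1[1],f2[1],'width',f2[1]-f1[1])
    t=q[q[:,2]>.062-dz]
    for s in (-1,1):
        k=t[t[:,1]*s>0]
        if len(k)<5: print('post',s,'few');continue
        print('post',s,len(k),'x ext',np.round(np.percentile(k[:,0],[1,50,99]),4),'y ext',np.round(np.percentile(k[:,1],[2,50,98]),4),'z',round(k[:,2].max(),4))
    dyaw=-np.degrees((f1[0]+f2[0])/2)
    return yaw0+dyaw
E
python3 - <<'E'
from h import *
s,p,d,W=load('w2')
m=np.zeros((480,640),bool);m[5:160,270:370]=1
print('table',np.nanmedian(W[170:180,200:240,2]),np.nanmedian(W[100:140,380:420,2]))
print(cradle(W,m,-8,np.array([.576,.366]),.086))
E
```

```text
table 0.0013765004596419895 0.0011614366897720382
base rect [-0.0055 -0.0085] [0.1058 0.0602] 89.89 z 0.0105
edges slope deg [0.2931502 0.2982331] x -0.035041061606316946 0.023874379990529944 width 0.05891544159684689
post -1 344 x ext [-0.0294 -0.016   0.0175] y ext [-0.0594 -0.0554 -0.0515] z 0.0644
post 1 466 x ext [-0.029   0.0043  0.0182] y ext [0.0344 0.0381 0.0424] z 0.0633
-8.295691650047903
```

```bash
cat >> h.py <<'E'
def inhand(W,s,half_core,half_shaft):
    T=(W-s['position'])@s['tcp_rot']   # tool coords
    k=(abs(T[...,0])<.012)&(T[...,2]>-.03)&(T[...,2]<.01)
    y=T[...,1][k];
    k2=(abs(T[...,0])<.005)&(abs(T[...,2]+.006)<.004);ys=T[...,1][k2]
    k3=(abs(T[...,0])<.012)&(abs(T[...,2]+.025)<.004)
    yc=T[...,1][k3]
    print('shaft end y',np.percentile(ys,[.5,1,3]),'expect',-half_shaft,'core edge y',np.percentile(yc,[.5,1,3]),'expect',-half_core,'core top z',np.median(T[...,2][k3]))
E
python3 - <<'E'
from h import *
s,p,d,W=load('w2');inhand(W,s,.033,.053)
print(s['position']);go(.5694,.3584,.12,-8.2)
E
```

```text
shaft end y [-0.0530313  -0.05298696 -0.05271834] expect -0.053 core edge y [-0.03321748 -0.03311901 -0.03285768] expect -0.033 core top z -0.02433095865940938
[0.55917417 0.25251982 0.25396501]
ROW [-0.0054 -0.1067  0.135 ] [0.06 0.09 0.11]
```

```bash
python3 -m jog '-0.005 -0.055 0.03 0 0 0 0;-0.0055 -0.1067 0.07 0 0 0 0;-0.0055 -0.1067 0.12 0 0 0 0;-0.0055 -0.1067 0.135 0 0 0 0;-0.0055 -0.1067 0.135 0 0 0 0'
python3 - <<'E'
from h import *
go(.5694,.3584,.058,-8.2)
E
```

```text
time_s: 6.82
position: [0.5697, 0.3584, 0.1199]
tcp_rot: [[0.99, -0.141, -0.002], [-0.141, -0.99, -0.001], [-0.002, 0.001, -1.0]]
force: [0.5, 0.7, -2.6]
opening: 0.569
ROW [-0.0002  0.      0.0619] [0.08 0.12 0.11]
```

```bash
python3 -m jog '0 0 0.03 0 0 0 0;0 0 0.05 0 0 0 0;0 0 0.058 0 0 0 0;0 0 0.061 0 0 0 0;0 0 0.063 0 0 0 0;0 0 0.063 0 0 0 0'
python3 - <<'E'
from h import *
go(.5694,.3584,.053,-8.2)
E
```

```text
time_s: 7.58
position: [0.5704, 0.36, 0.0581]
tcp_rot: [[0.99, -0.139, 0.001], [-0.139, -0.99, 0.0], [0.001, -0.001, -1.0]]
force: [0.4, 0.2, -4.5]
opening: 0.573
ROW [-0.0008  0.0017  0.0051] [-0.03 -0.05  0.19]
```

```bash
python3 -m jog '-0.0005 0 0.001 0 0 0 0;-0.0005 0.0005 0.003 0 0 0 0;-0.0005 0.0005 0.003 0 0 0 0'; python3 -m jog '0 0 0.001 0 0 0 0;0 0 0.001 0 0 0 0'; python3 -m jog '0 0 0.001 0 0 0 0;0 0 0.001 0 0 0 0'
```

```text
time_s: 7.95
position: [0.5695, 0.3593, 0.0545]
tcp_rot: [[0.99, -0.139, 0.0], [-0.139, -0.99, -0.0], [0.0, 0.0, -1.0]]
force: [0.1, 0.4, -3.8]
opening: 0.572
time_s: 8.2
position: [0.57, 0.3594, 0.0539]
tcp_rot: [[0.99, -0.139, 0.001], [-0.139, -0.99, 0.0], [0.001, -0.001, -1.0]]
force: [0.9, -0.4, -3.2]
opening: 0.569
time_s: 8.45
position: [0.5705, 0.3595, 0.0533]
tcp_rot: [[0.99, -0.139, 0.002], [-0.139, -0.99, 0.001], [0.002, -0.001, -1.0]]
force: [1.3, -1.1, 0.0]
opening: 0.57
```

Contact is starting.

```bash
python3 -m jog '0 0 0.0005 0 0 0 0;0 0 0.0005 0 0 0 0'; python3 -m jog '0 0 0.0005 0 0 0 0;0 0 0.0005 0 0 0 0'; python3 -m jog '0 0 0.0005 0 0 0 0;0 0 0.0005 0 0 0 0'
```

```text
time_s: 8.7
position: [0.5707, 0.3595, 0.053]
tcp_rot: [[0.99, -0.139, 0.003], [-0.139, -0.99, 0.001], [0.003, -0.001, -1.0]]
force: [2.6, -1.9, 5.1]
opening: 0.572
time_s: 8.95
position: [0.5708, 0.3595, 0.0529]
tcp_rot: [[0.99, -0.139, 0.003], [-0.139, -0.99, 0.001], [0.003, -0.001, -1.0]]
force: [2.2, -1.6, 6.6]
opening: 0.571
time_s: 9.2
position: [0.5708, 0.3595, 0.0528]
tcp_rot: [[0.99, -0.14, 0.003], [-0.14, -0.99, 0.001], [0.003, -0.001, -1.0]]
force: [2.2, -2.5, 8.4]
opening: 0.571
```

```bash
python3 -m jog '0 0 0 0 0 0 0.65;0 0 0 0 0 0 0.8;0 0 0 0 0 0 0.9;0 0 -0.01 0 0 0 0.9;0 0 -0.05 0 0 0 0.9;0 0 -0.1 0 0 0 1;0 0 -0.15 0 0 0 1;0 0 -0.2 0 0 0 1'
python3 - <<'E'
from h import *
s,p,d,W,o=look('w3',[])
E
```

```text
time_s: 10.2
position: [0.5691, 0.3593, 0.2532]
tcp_rot: [[0.99, -0.139, 0.0], [-0.139, -0.99, 0.0], [0.0, -0.0, -1.0]]
force: [-0.0, 0.9, -0.0]
opening: 0.997
t 10.2 pos [0.5691 0.3593 0.2532]
```

View pics/w3.png

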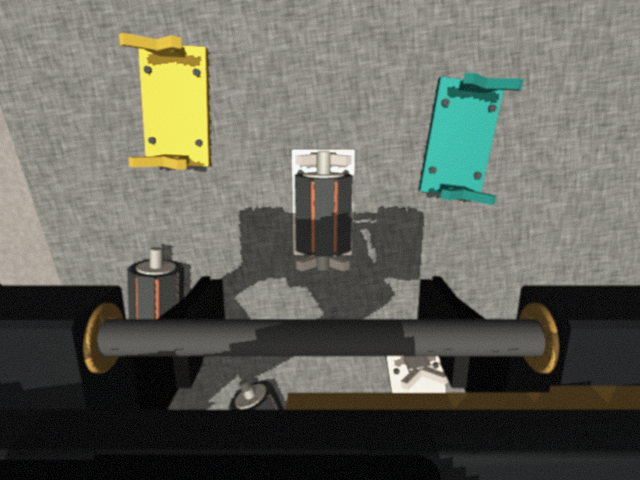

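```bash
cat >> h.py <<'E'
def seated(W,c,yaw,half_core,gap):
    a=np.radians(yaw);X=np.array([np.cos(a),np.sin(a)]);Y=np.array([-np.sin(a),np.cos(a)])
    q=np.dstack([(W[...,:2]-c)@X,(W[...,:2]-c)@Y,W[...,2]]).reshape(-1,3)
    q=q[(abs(q[:,0])<.035)&(abs(q[:,1])<gap+.03)]
    t=q[(abs(q[:,0])<.010)&(q[:,2]>.07)]
    lo,hi=np.percentile(t[:,1],[.5,99.5]);f=np.polyfit(t[:,1],t[:,2],1)
    print('core y',lo,hi,'mid',(lo+hi)/2,'top z',np.median(t[:,2]),'tilt deg',np.degrees(np.arctan(f[0])), 'x med',np.median(t[:,0]))
    for s in (-1,1):
        k=q[(abs(q[:,0])>.011)&(q[:,2]>.054)&(q[:,2]<.068)&(q[:,1]*s>half_core+.003)]
        if len(k)>5: print('post',s,len(k),'y',np.round(np.percentile(k[:,1],[5,50,95]),4),'x',np.round(np.percentile(k[:,0],[1,99]),4))
        h=q[(abs(q[:,0])<.004)&(q[:,2]>.05)&(q[:,2]<.065)&(q[:,1]*s>half_core+.002)]
        if len(h)>5: print('shaft',s,len(h),'top z',np.round(np.percentile(h[:,2],[5,50,95]),4),'y end',np.round(np.percentile(h[:,1]*s,98),4))
E
python3 - <<'E'
from h import *
s,p,d,W=load('w3');seated(W,np.array([.5694,.3584]),-8.2,.033,.043)
E
```

```text
core y -0.029222593691793156 0.03386521368148257 mid 0.002321309994844707 top z 0.3397123529536803 tilt deg 80.08504912208427 x med 0.0001456763533996293
post -1 288 y [-0.0506 -0.0462 -0.043 ] x [-0.0239  0.0234]
shaft -1 122 top z [0.0567 0.0581 0.0593] y end 0.0516
post 1 313 y [0.0435 0.0472 0.0509] x [-0.0235  0.0239]
shaft 1 214 top z [0.0558 0.058  0.0594] y end 0.0538
```

```bash
sed -i "s/(q\[:,2\]>.07)\]/(q[:,2]>.07)\&(q[:,2]<.085)]/" h.py
python3 - <<'E'
from h import *
s,p,d,W=load('w3');seated(W,np.array([.5694,.3584]),-8.2,.033,.043)
go(.395,.275,.25,-14)
E
```

```text
core y -0.031970933056472015 0.03410101557515503 mid 0.0010650412593415093 top z 0.07736734845352954 tilt deg -0.6246260672795341 x med 0.00016553751116038195
post -1 288 y [-0.0506 -0.0462 -0.043 ] x [-0.0239  0.0234]
shaft -1 122 top z [0.0567 0.0581 0.0593] y end 0.0516
post 1 313 y [0.0435 0.0472 0.0509] x [-0.0235  0.0239]
shaft 1 214 top z [0.0558 0.058  0.0594] y end 0.0538
ROW [-0.164   0.11    0.0088] [-0.47 -0.68  6.01]
```

```bash
python3 -m jog '-0.05 0.035 0.005 0 0 6 1;-0.11 0.07 0.01 0 0 6 1;-0.164 0.11 0.02 0 0 6 1;-0.164 0.11 0.03 0 0 6 1;-0.164 0.11 0.03 0 0 6 1'
python3 - <<'E'
from h import *
s,p,d,W,o=look('w4',['rotor_long'])
m=o['rotor_long'][0]['region'];np.save('w4m.npy',m)
for z in [.042,.045,.047]: rotor(W,m,z)
E
```

```text
time_s: 10.88
position: [0.3902, 0.2728, 0.2211]
tcp_rot: [[0.97, -0.242, -0.001], [-0.242, -0.97, -0.0], [-0.001, 0.001, -1.0]]
force: [-0.0, 0.2, 1.1]
opening: 0.996
t 10.875 pos [0.3902 0.2728 0.2211]
rotor_long 0.86 px 315 206 6915 c [0.3875 0.2833 0.0473]
rect c [0.3865 0.2787] sz [0.0893 0.0407] a 75.81 | pca jaw yaw -13.78 len 0.0872 wid 0.0365 c [0.3861 0.2789]
rect c [0.3858 0.2784] sz [0.0883 0.034 ] a 76.48 | pca jaw yaw -13.76 len 0.0868 wid 0.0307 c [0.386  0.2787]
rect c [0.3862 0.2783] sz [0.0883 0.031 ] a 76.24 | pca jaw yaw -13.82 len 0.0869 wid 0.0269 c [0.386  0.2788]
```

View pics/w4.png

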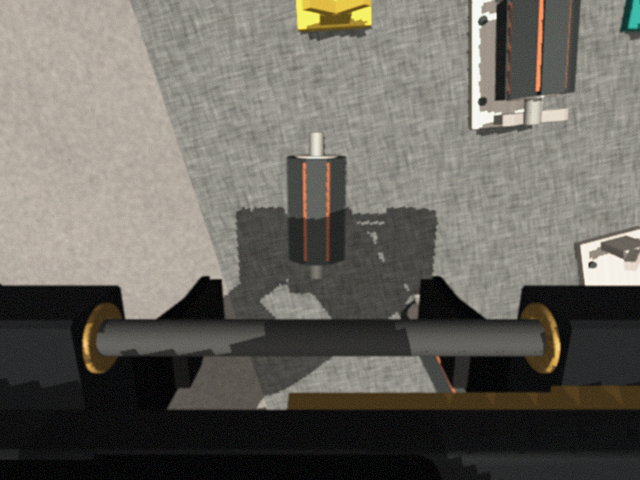

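Run:
```python
from h import *
go(.386,.2785,.026,-13.8)
```

```text
ROW [-0.0086 -0.0024  0.1958] [-0.1  -0.13 -0.22]
```

```bash
python3 -m jog '-0.0085 -0.0025 0.05 0 0 -0.2 1;-0.0085 -0.0025 0.11 0 0 -0.2 1;-0.0085 -0.0025 0.16 0 0 -0.2 1;-0.0085 -0.0025 0.185 0 0 -0.2 1;-0.0085 -0.0025 0.196 0 0 -0.2 1;-0.0085 -0.0025 0.196 0 0 -0.2 1'
python3 - <<'E'
from h import *
go(.386,.2785,.026,-13.8)
E
```

```text
time_s: 11.72
position: [0.3851, 0.2782, 0.0247]
tcp_rot: [[0.971, -0.239, 0.001], [-0.239, -0.971, 0.0], [0.0, -0.0, -1.0]]
force: [-1.3, 0.5, 0.7]
opening: 1.005
ROW [ 0.0008 -0.0005 -0.0013] [-0.02 -0.03 -0.01]
```

```bash
python3 -m jog '0.001 -0.0005 -0.001 0 0 0 1;0.001 -0.0005 -0.001 0 0 0 0;0.001 -0.0005 -0.001 0 0 0 0;0.001 -0.0005 -0.001 0 0 0 0;0.001 -0.0005 -0.001 0 0 0 0;0.001 -0.0005 -0.001 0 0 0 0;0.001 -0.0005 -0.001 0 0 0 0'; python3 -m jog '0 0 0 0 0 0 0;0 0 -0.05 0 0 0 0;0 0 -0.11 0 0 0 0;0 0 -0.17 0 0 0 0;0 0 -0.23 0 0 0 0;0 0 -0.25 0 0 0 0'
python3 - <<'E'
from h import *
# cradle_long (.652,.12) D=.125 along tool +y, yaw ~0
go(.652,-.005,.29,0)
E
```

```text
time_s: 12.6
position: [0.3861, 0.2782, 0.0263]
tcp_rot: [[0.971, -0.239, 0.002], [-0.239, -0.971, 0.001], [0.002, -0.001, -1.0]]
force: [2.0, -1.4, 2.4]
opening: 0.573
time_s: 13.35
position: [0.3848, 0.2783, 0.2786]
tcp_rot: [[0.971, -0.239, 0.002], [-0.239, -0.971, 0.002], [0.002, -0.002, -1.0]]
force: [-0.1, -0.5, -5.8]
opening: 0.572
ROW [ 0.3271  0.2114 -0.0113] [ -0.11  -0.13 -13.8 ]
```

```bash
python3 -m jog '0.0494 0.0306 -0.05 0 0 -4 0;0.0975 0.0605 -0.05 0 0 -13.8 0;0.146 0.0905 -0.05 0 0 -13.8 0;0.195 0.121 -0.05 0 0 -13.8 0;0.243 0.151 -0.05 0 0 -13.8 0;0.325 0.202 -0.05 0 0 -13.8 0;0.325 0.202 -0.05 0 0 -13.8 0;0.325 0.202 -0.05 0 0 -13.8 0'
python3 -m jog '0 0 0 0 0 0 0'
python3 - <<'E'
from h import *
s,p,d,W,o=look('w5',['cradle_long'])
inhand(W,s,.044,.064)
E
```

```text
time_s: 14.35
position: [0.6524, 0.0021, 0.3224]
tcp_rot: [[1.0, -0.004, -0.006], [-0.004, -1.0, 0.001], [-0.006, -0.001, -1.0]]
force: [0.1, 0.8, -4.5]
opening: 0.571
time_s: 14.48
position: [0.6505, 0.0051, 0.3236]
tcp_rot: [[1.0, -0.0, -0.007], [-0.0, -1.0, 0.002], [-0.007, -0.002, -1.0]]
force: [-0.4, -0.1, -5.4]
opening: 0.568
t 14.475 pos [0.6505 0.0051 0.3236]
cradle_long 0.97 px 321 80 7532 c [0.6474 0.127  0.0107]
shaft end y [-0.06515406 -0.0651289  -0.06479795] expect -0.064 core edge y [-0.04531401 -0.04521412 -0.04446798] expect -0.044 core top z -0.024008782639414663
```

View pics/w5.png

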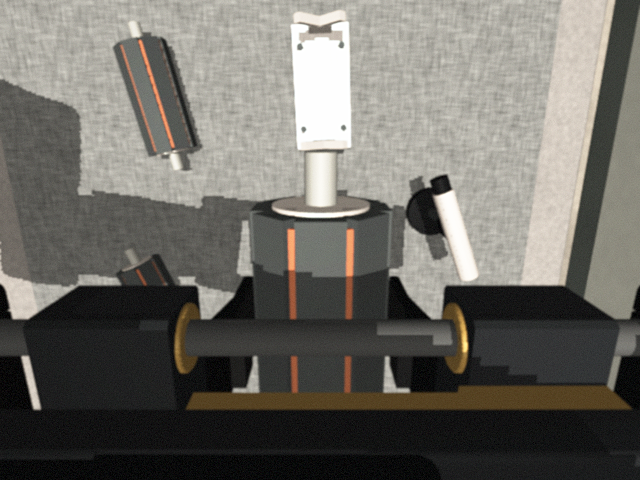

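Run:
```python
from h import *
s,p,d,W=load('w5')
m=np.zeros((480,640),bool);m[5:153,280:362]=1
print('table',np.nanmedian(W[100:140,400:420,2]))
print(cradle(W,m,0,np.array([.652,.12]),.108))
S=W[170:283,405:485].reshape(-1,3);S=S[S[:,2]>.08];print('tube',np.nanmin(S,0),np.nanmax(S,0))
```

```text
table 0.00114116280176288
base rect [-0.0041 -0.0008] [0.0602 0.1279] 2.26 z 0.0105
edges slope deg [-2.18054377 -2.0867728 ] x -0.033624990327359425 0.02515205779775202 width 0.05877704812511145
post -1 303 x ext [-0.0255 -0.0025  0.0219] y ext [-0.0632 -0.0581 -0.0497] z 0.329
post 1 322 x ext [-0.0296 -0.0157  0.017 ] y ext [0.0523 0.0566 0.0613] z 0.0632
2.1336582827728123
tube [ 0.74798328 -0.0667795   0.08004343] [0.80202928 0.0360864  0.11069424]
```

Run:
```python
from h import *
go(.648,.1182,.12,2.2)
```

```text
ROW [-0.002  -0.1124  0.205 ] [-0.07  0.21 -2.14]
```

```bash
python3 -m jog '-0.002 -0.05 0.035 0 0 -2.15 0;-0.002 -0.1 0.07 0 0 -2.15 0;-0.002 -0.1124 0.12 0 0 -2.15 0;-0.002 -0.1124 0.17 0 0 -2.15 0;-0.002 -0.1124 0.205 0 0 -2.15 0;-0.002 -0.1124 0.205 0 0 -2.15 0;-0.002 -0.1124 0.205 0 0 -2.15 0'
python3 - <<'E'
from h import *
go(.648,.1182,.058,2.2)
E
```

```text
time_s: 15.45
position: [0.6516, 0.1173, 0.1228]
tcp_rot: [[0.999, 0.038, 0.003], [0.038, -0.999, 0.0], [0.003, -0.0, -1.0]]
force: [0.2, 0.2, -3.5]
opening: 0.572
ROW [-0.0037 -0.0011  0.0648] [-0.   -0.17 -0.02]
```

```bash
python3 -m jog '0 0 0.02 0 0 0 0;0 0 0.03 0 0 0 0;0 0 0.04 0 0 0 0;0 0 0.04 0 0 0 0'
python3 - <<'E'
from h import *
go(.648,.1182,.058,2.2)
E
```

```text
time_s: 15.95
position: [0.6497, 0.1165, 0.0797]
tcp_rot: [[0.999, 0.037, -0.003], [0.037, -0.999, -0.0], [-0.003, -0.0, -1.0]]
force: [0.1, -0.3, -4.8]
opening: 0.571
ROW [-0.0016 -0.0017  0.0218] [-0.    0.15 -0.07]
```

```bash
python3 -m jog '-0.001 -0.001 0.005 0 0 0 0;-0.0015 -0.0015 0.012 0 0 0 0;-0.0015 -0.0015 0.017 0 0 0 0;-0.0015 -0.0015 0.021 0 0 0 0;-0.0015 -0.0015 0.021 0 0 0 0;-0.0015 -0.0015 0.021 0 0 0 0'
python3 - <<'E'
from h import *
go(.648,.1182,.0535,2.2)
E
```

```text
time_s: 16.7
position: [0.6492, 0.1181, 0.0602]
tcp_rot: [[0.999, 0.037, 0.0], [0.037, -0.999, 0.0], [0.0, -0.0, -1.0]]
force: [0.1, 0.0, -6.4]
opening: 0.566
ROW [-0.0012 -0.0002  0.0067] [-0.   -0.02 -0.06]
```

```bash
python3 -m jog '-0.001 0 0.003 0 0 0 0;-0.001 0 0.005 0 0 0 0;-0.001 0 0.005 0 0 0 0'; python3 -m jog '0 0 0.001 0 0 0 0;0 0 0.001 0 0 0 0'; python3 -m jog '0 0 0.001 0 0 0 0;0 0 0.001 0 0 0 0';python3 -m jog '0 0 0.0007 0 0 0 0;0 0 0.0007 0 0 0 0'
```

```text
time_s: 17.08
position: [0.648, 0.118, 0.055]
tcp_rot: [[0.999, 0.037, 0.0], [0.037, -0.999, 0.0], [0.0, -0.0, -1.0]]
force: [0.7, 0.5, -5.2]
opening: 0.57
time_s: 17.32
position: [0.6485, 0.1181, 0.0543]
tcp_rot: [[0.999, 0.037, 0.001], [0.037, -0.999, 0.0], [0.001, -0.0, -1.0]]
force: [1.6, -0.6, -4.2]
opening: 0.57
time_s: 17.58
position: [0.649, 0.1181, 0.0537]
tcp_rot: [[0.999, 0.037, 0.002], [0.037, -0.999, 0.0], [0.002, -0.0, -1.0]]
force: [1.9, 1.4, -1.4]
opening: 0.567
time_s: 17.82
position: [0.6494, 0.1181, 0.0533]
tcp_rot: [[0.999, 0.037, 0.003], [0.037, -0.999, 0.0], [0.003, 0.0, -1.0]]
force: [2.9, -0.4, 2.3]
opening: 0.569
```

```bash
python3 -m jog '0.0005 0 0.0005 0 0 0 0;0.0005 0 0.0005 0 0 0 0'; python3 -m jog '0 0 0.0006 0 0 0 0;0 0 0.0006 0 0 0 0'; python3 -m jog '0 0 0.0006 0 0 0 0;0 0 0.0006 0 0 0 0'
```

```text
time_s: 18.08
position: [0.6495, 0.1181, 0.0531]
tcp_rot: [[0.999, 0.037, 0.002], [0.037, -0.999, 0.0], [0.002, -0.0, -1.0]]
force: [1.5, -1.1, 5.8]
opening: 0.57
time_s: 18.32
position: [0.6495, 0.1181, 0.053]
tcp_rot: [[0.999, 0.037, 0.002], [0.037, -0.999, 0.0], [0.002, 0.0, -1.0]]
force: [0.9, 0.5, 7.1]
opening: 0.573
time_s: 18.58
position: [0.6495, 0.1181, 0.053]
tcp_rot: [[0.999, 0.037, 0.003], [0.037, -0.999, 0.0], [0.003, 0.0, -1.0]]
force: [0.2, 0.4, 11.2]
opening: 0.574
```

```bash
python3 -m jog '0 0 0 0 0 0 0.65;0 0 0 0 0 0 0.8;0 0 0 0 0 0 0.9;0 0 -0.01 0 0 0 0.9;0 0 -0.05 0 0 0 0.9;0 0 -0.1 0 0 0 1;0 0 -0.15 0 0 0 1;0 0 -0.2 0 0 0 1'
python3 - <<'E'
from h import *
s,p,d,W,o=look('w6',[])
seated(W,np.array([.6479,.1192]),2.2,.044,.054)
go(.477,.105,.25,14)
E
```

```text
time_s: 19.58
position: [0.6482, 0.1181, 0.2528]
tcp_rot: [[0.999, 0.037, 0.0], [0.037, -0.999, -0.0], [0.0, 0.0, -1.0]]
force: [0.5, -0.7, 0.5]
opening: 0.995
t 19.575 pos [0.6482 0.1181 0.2528]
core y -0.04354200890773638 0.043788798305525255 mid 0.00012339469889443774 top z 0.07731500735233376 tilt deg -0.38221309690087574 x med 0.00011214998115218496
post -1 294 y [-0.0617 -0.0571 -0.0539] x [-0.0236  0.024 ]
shaft -1 118 top z [0.0566 0.0579 0.0594] y end 0.0637
post 1 309 y [0.0541 0.058  0.0614] x [-0.0233  0.0236]
shaft 1 196 top z [0.056  0.0579 0.0593] y end 0.0637
ROW [-0.1756  0.0067  0.0085] [  0.1   -0.81 -11.84]
```

View pics/w6.png

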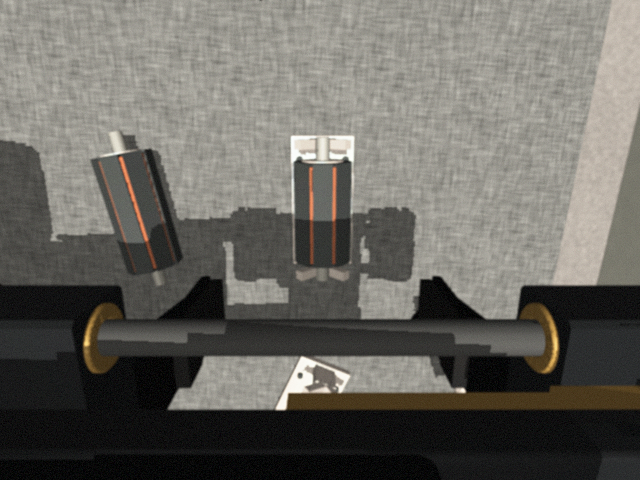

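```bash
python3 -m jog '-0.06 0.002 0 0 0 -10 1;-0.12 0.005 0.01 0 0 -11.8 1;-0.1756 0.007 0.02 0 0 -11.8 1;-0.1756 0.007 0.02 0 0 -11.8 1;-0.1756 0.007 0.02 0 0 -11.8 1'
python3 - <<'E'
from h import *
s,p,d,W,o=look('w7',['rotor_longest'])
m=o['rotor_longest'][0]['region'];np.save('w7m.npy',m)
for z in [.042,.045,.047]: c,y=rotor(W,m,z)
go(c[0],c[1],.026,y)
E
```

```text
time_s: 20.25
position: [0.4745, 0.1045, 0.2315]
tcp_rot: [[0.971, 0.241, 0.003], [0.241, -0.971, -0.0], [0.003, 0.001, -1.0]]
force: [0.6, -0.3, -0.2]
opening: 1.0
t 20.25 pos [0.4745 0.1045 0.2315]
rotor_longest 0.58 px 321 206 7967 c [0.4721 0.1125 0.0474]
rect c [0.4737 0.1075] sz [0.0403 0.1115] a 13.07 | pca jaw yaw 12.47 len 0.1091 wid 0.0366 c [0.4734 0.1073]
rect c [0.4733 0.1068] sz [0.0354 0.1102] a 12.92 | pca jaw yaw 12.51 len 0.1085 wid 0.0309 c [0.4735 0.1071]
rect c [0.4735 0.1069] sz [0.0304 0.1102] a 12.6 | pca jaw yaw 12.47 len 0.1084 wid 0.0271 c [0.4735 0.1071]
ROW [-0.0024 -0.0034  0.2056] [ 0.06 -0.22  1.47]
```

View pics/w7.png

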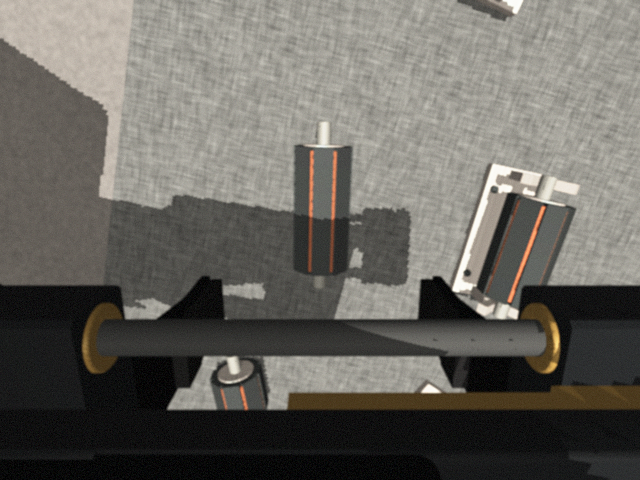

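```bash
python3 -m jog '-0.0024 -0.0034 0.05 0 0 1.5 1;-0.0024 -0.0034 0.11 0 0 1.5 1;-0.0024 -0.0034 0.16 0 0 1.5 1;-0.0024 -0.0034 0.19 0 0 1.5 1;-0.0024 -0.0034 0.2045 0 0 1.5 1;-0.0024 -0.0034 0.2045 0 0 1.5 1;-0.0024 -0.0034 0.2045 0 0 1.5 1'
python3 - <<'E'
from h import *
go(.4735,.1070,.026,12.5)
E
```

```text
time_s: 21.22
position: [0.4714, 0.1073, 0.0271]
tcp_rot: [[0.977, 0.215, 0.003], [0.215, -0.977, -0.0], [0.003, 0.001, -1.0]]
force: [0.6, 0.1, -0.6]
opening: 0.997
ROW [0.0019 0.0007 0.0011] [ 0.03 -0.15 -0.06]
```

```bash
python3 -m jog '0.002 0.0005 0.0005 0 0 0 1;0.002 0.0005 0.0005 0 0 0 0;0.002 0.0005 0.0005 0 0 0 0;0.002 0.0005 0.0005 0 0 0 0;0.002 0.0005 0.0005 0 0 0 0;0.002 0.0005 0.0005 0 0 0 0;0.002 0.0005 0.0005 0 0 0 0'; python3 -m jog '0 0 0 0 0 0 0;0 0 -0.05 0 0 0 0;0 0 -0.11 0 0 0 0;0 0 -0.17 0 0 0 0;0 0 -0.23 0 0 0 0;0 0 -0.29 0 0 0 0;0 0 -0.32 0 0 0 0'
python3 - <<'E'
from h import *
# cradle_longest (.636,-.134), yaw -22
a=np.radians(-22);D=.135
go(.636+D*np.sin(a),-.134-D*np.cos(a),.37,-22)
E
```

```text
time_s: 22.1
position: [0.4738, 0.1073, 0.0259]
tcp_rot: [[0.977, 0.215, 0.003], [0.215, -0.977, 0.0], [0.003, 0.001, -1.0]]
force: [4.0, 2.5, 0.4]
opening: 0.571
time_s: 22.98
position: [0.4704, 0.107, 0.3471]
tcp_rot: [[0.976, 0.216, -0.002], [0.216, -0.976, -0.0], [-0.002, 0.0, -1.0]]
force: [0.6, 0.3, -6.6]
opening: 0.571
ROW [ 0.0333  0.3824 -0.0229] [ 0.04  0.11 34.45]
```

```bash
python3 -m jog '0.0054 0.062 0 0 0 10 0;0.0108 0.124 -0.01 0 0 20 0;0.0162 0.186 -0.02 0 0 30 0;0.0216 0.248 -0.023 0 0 34.45 0;0.027 0.31 -0.023 0 0 34.45 0;0.0333 0.3824 -0.023 0 0 34.45 0;0.0333 0.3824 -0.023 0 0 34.45 0;0.0333 0.3824 -0.023 0 0 34.45 0'
python3 - <<'E'
from h import *
s,p,d,W,o=look('w8',['cradle_longest'])
inhand(W,s,.055,.075)
E
```

```text
time_s: 23.98
position: [0.5851, -0.2586, 0.3653]
tcp_rot: [[0.926, -0.376, -0.007], [-0.376, -0.927, 0.005], [-0.009, -0.002, -1.0]]
force: [-0.5, 0.3, -5.1]
opening: 0.571
t 23.975 pos [ 0.5851 -0.2586  0.3653]
cradle_longest 0.6 px 320 63 6569 c [ 0.6349 -0.1232  0.0106]
shaft end y [-0.07408522 -0.07408335 -0.0737568 ] expect -0.075 core edge y [-0.05426637 -0.05413148 -0.05310758] expect -0.055 core top z -0.024454359638992416
```

View pics/w8.png

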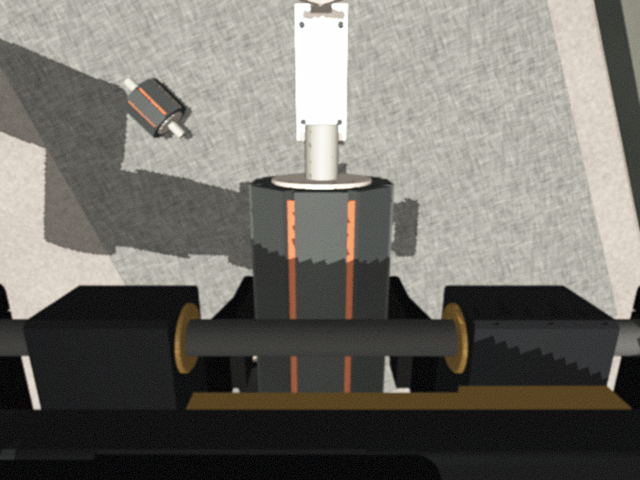

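```bash
python3 -m jog '0 -0.02 -0.02 0 0 0 0;0 -0.02 -0.02 0 0 0 0;0 -0.02 -0.02 0 0 0 0'
python3 - <<'E'
from h import *
s,p,d,W,o=look('w9',[])
inhand(W,s,.055,.075)
m=np.zeros((480,640),bool);m[0:170,270:370]=1
W[W[...,2]>.09]=np.nan
print(cradle(W,m,-22,np.array([.636,-.134]),.130))
E
```

```text
time_s: 24.45
position: [0.5939, -0.2392, 0.3884]
tcp_rot: [[0.928, -0.373, -0.001], [-0.373, -0.928, 0.0], [-0.001, 0.0, -1.0]]
force: [-0.3, -0.2, -5.7]
opening: 0.568
t 24.45 pos [ 0.5939 -0.2392  0.3884]
shaft end y [-0.07408514 -0.07408231 -0.0737573 ] expect -0.075 core edge y [-0.05425812 -0.05412228 -0.05312831] expect -0.055 core top z -0.024454428464011548
base rect [-0.0046 -0.0026] [0.1505 0.0601] 89.92 z 0.0105
edges slope deg [-0.025398    0.05218121] x -0.03390191443877846 0.02469106297456853 width 0.05859297741334699
post -1 56 x ext [-0.0279 -0.0235  0.0192] y ext [-0.0756 -0.072  -0.0684] z 0.064
post 1 246 x ext [-0.0283  0.0054  0.0194] y ext [0.0623 0.0659 0.0702] z 0.0644
-22.013391604618935
```

View pics/w9.png

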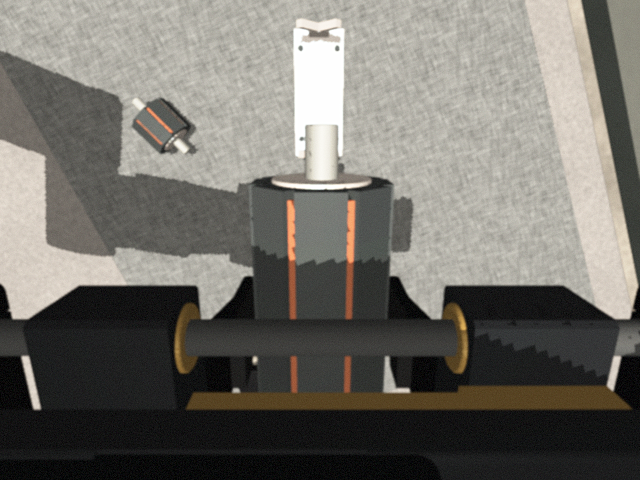

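Run:
```python
from h import *
go(.6311,-.1341,.12,-22)
```

```text
ROW [-0.0043 -0.1118  0.268 ] [0.01 0.11 0.06]
```

```bash
python3 -m jog '-0.004 -0.05 0.03 0 0 0 0;-0.0043 -0.1 0.06 0 0 0 0;-0.0043 -0.1118 0.12 0 0 0 0;-0.0043 -0.1118 0.18 0 0 0 0;-0.0043 -0.1118 0.23 0 0 0 0;-0.0043 -0.1118 0.268 0 0 0 0;-0.0043 -0.1118 0.268 0 0 0 0;-0.0043 -0.1118 0.268 0 0 0 0'
python3 - <<'E'
from h import *
go(.6311,-.1341,.065,-22)
E
```

```text
time_s: 25.5
position: [0.6336, -0.1359, 0.122]
tcp_rot: [[0.927, -0.375, 0.002], [-0.375, -0.927, -0.001], [0.003, 0.0, -1.0]]
force: [0.5, -0.1, -6.3]
opening: 0.572
ROW [-0.0032 -0.0007  0.057 ] [ 0.   -0.15 -0.02]
```

```bash
python3 -m jog '-0.001 -0.0005 0.02 0 0 0 0;-0.0015 -0.0005 0.04 0 0 0 0;-0.0015 -0.0005 0.05 0 0 0 0;-0.0015 -0.0005 0.055 0 0 0 0;-0.0015 -0.0005 0.055 0 0 0 0;-0.0015 -0.0005 0.055 0 0 0 0'
python3 - <<'E'
from h import *
go(.6311,-.1341,.055,-22)
E
```

```text
time_s: 26.25
position: [0.632, -0.1345, 0.0665]
tcp_rot: [[0.927, -0.375, 0.002], [-0.375, -0.927, -0.001], [0.002, -0.0, -1.0]]
force: [-0.1, -0.1, -5.7]
opening: 0.574
ROW [-0.001  -0.      0.0115] [-0.   -0.1  -0.01]
```

```bash
python3 -m jog '-0.0005 0 0.005 0 0 0 0;-0.0005 0 0.009 0 0 0 0;-0.0005 0 0.0115 0 0 0 0;-0.0005 0 0.0115 0 0 0 0'; python3 -m jog '0 0 0.001 0 0 0 0;0 0 0.001 0 0 0 0'; python3 -m jog '0 0 0.0007 0 0 0 0;0 0 0.0007 0 0 0 0';python3 -m jog '0 0 0.0007 0 0 0 0;0 0 0.0007 0 0 0 0'
```

```text
time_s: 26.75
position: [0.6312, -0.1342, 0.0541]
tcp_rot: [[0.927, -0.375, 0.001], [-0.375, -0.927, -0.0], [0.001, 0.0, -1.0]]
force: [0.5, -0.3, -5.1]
opening: 0.568
time_s: 27.0
position: [0.6316, -0.1344, 0.0536]
tcp_rot: [[0.927, -0.375, 0.002], [-0.375, -0.927, -0.001], [0.002, -0.0, -1.0]]
force: [1.0, -0.6, -3.6]
opening: 0.573
time_s: 27.25
position: [0.6319, -0.1345, 0.0532]
tcp_rot: [[0.927, -0.375, 0.002], [-0.375, -0.927, -0.001], [0.003, -0.0, -1.0]]
force: [2.3, -0.5, -0.3]
opening: 0.575
time_s: 27.5
position: [0.6322, -0.1346, 0.0528]
tcp_rot: [[0.927, -0.375, 0.003], [-0.375, -0.927, -0.001], [0.003, 0.0, -1.0]]
force: [3.3, -1.8, 2.6]
opening: 0.572
```

```bash
python3 -m jog '0.0003 0 0.0006 0 0 0 0;0.0003 0 0.0006 0 0 0 0'; python3 -m jog '0 0 0.0006 0 0 0 0;0 0 0.0006 0 0 0 0'; python3 -m jog '0 0 0.0004 0 0 0 0;0 0 0.0004 0 0 0 0'
```

```text
time_s: 27.75
position: [0.6322, -0.1347, 0.0527]
tcp_rot: [[0.927, -0.374, 0.003], [-0.374, -0.927, -0.001], [0.003, 0.0, -1.0]]
force: [1.5, -0.6, 6.7]
opening: 0.571
time_s: 28.0
position: [0.6323, -0.1347, 0.0526]
tcp_rot: [[0.927, -0.374, 0.003], [-0.374, -0.927, -0.001], [0.003, 0.0, -1.0]]
force: [-0.3, -1.4, 10.0]
opening: 0.569
time_s: 28.25
position: [0.6323, -0.1347, 0.0526]
tcp_rot: [[0.927, -0.374, 0.003], [-0.374, -0.927, -0.001], [0.003, 0.0, -1.0]]
force: [0.1, -0.8, 11.3]
opening: 0.569
```

```bash
python3 -m jog '0 0 0 0 0 0 0.65;0 0 0 0 0 0 0.8;0 0 0 0 0 0 0.9;0 0 -0.01 0 0 0 0.9;0 0 -0.05 0 0 0 0.9;0 0 -0.1 0 0 0 1;0 0 -0.15 0 0 0 1;0 0 -0.2 0 0 0 1'
python3 - <<'E'
from h import *
s,p,d,W,o=look('w10',[])
seated(W,np.array([.6308,-.1349]),-22,.055,.065)
go(.443,-.1,.22,20)
E
```

```text
time_s: 29.25
position: [0.6308, -0.134, 0.2523]
tcp_rot: [[0.927, -0.375, 0.0], [-0.375, -0.927, 0.0], [0.0, -0.0, -1.0]]
force: [-0.0, -1.0, 0.2]
opening: 0.992
t 29.25 pos [ 0.6308 -0.134   0.2523]
core y -0.054535149120361566 0.05436402639120728 mid -8.556136457714414e-05 top z 0.07743182111164654 tilt deg -0.21045110073260662 x med -0.0002012932251896978
post -1 294 y [-0.0721 -0.0677 -0.0645] x [-0.0231  0.0239]
shaft -1 108 top z [0.0562 0.0582 0.0595] y end 0.0746
post 1 327 y [0.066  0.0693 0.0732] x [-0.0235  0.0237]
shaft 1 220 top z [0.0565 0.0579 0.0592] y end 0.074
ROW [-0.1913  0.039   0.0376] [  0.28  -0.76 -41.99]
```

View pics/w10.png

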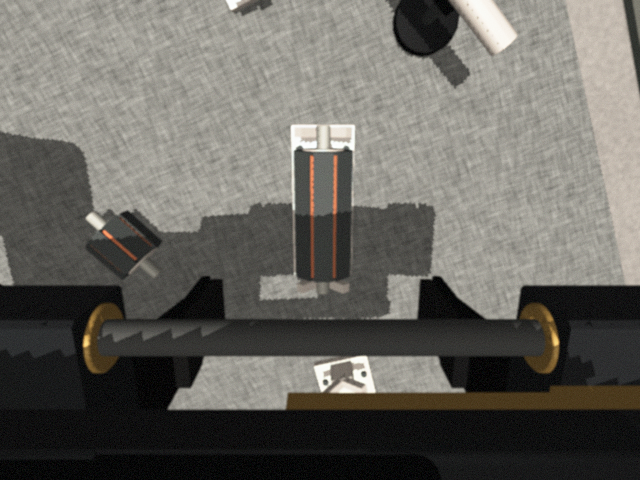

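The longest rotor is seated and centred at (323,215), and the stand is undisturbed. The short rotor at (125,245) is next.

```bash
python3 -m jog '-0.06 0.012 0 0 0 -10.5 1;-0.12 0.025 0.01 0 0 -21 1;-0.18 0.039 0.02 0 0 -31 1;-0.1913 0.039 0.037 0 0 -42 1;-0.1913 0.039 0.037 0 0 -42 1;-0.1913 0.039 0.037 0 0 -42 1'
python3 - <<'E'
from h import *
s,p,d,W,o=look('w11',['rotor_short'])
m=o['rotor_short'][0]['region'];np.save('w11m.npy',m)
for z in [.042,.045,.047]: c,y=rotor(W,m,z)
go(c[0],c[1],.026,y)
E
```

```text
time_s: 30.05
position: [0.4408, -0.0994, 0.214]
tcp_rot: [[0.941, 0.339, 0.003], [0.339, -0.941, -0.001], [0.002, 0.002, -1.0]]
force: [-0.0, -0.5, -0.4]
opening: 1.0
t 30.05 pos [ 0.4408 -0.0994  0.214 ]
rotor_short 0.68 px 318 212 4090 c [ 0.4361 -0.0936  0.0458]
rect c [ 0.4377 -0.0968] sz [0.0403 0.0456] a 21.06 | pca jaw yaw 19.34 len 0.0444 wid 0.0361 c [ 0.4377 -0.097 ]
rect c [ 0.4378 -0.0974] sz [0.0348 0.0445] a 21.89 | pca jaw yaw 21.57 len 0.0437 wid 0.0308 c [ 0.4377 -0.0972]
rect c [ 0.4373 -0.0974] sz [0.0295 0.0448] a 20.53 | pca jaw yaw 21.21 len 0.0436 wid 0.027 c [ 0.4376 -0.0972]
ROW [-0.0027 -0.0035  0.1878] [ 0.11 -0.1  -1.3 ]
```

View pics/w11.png

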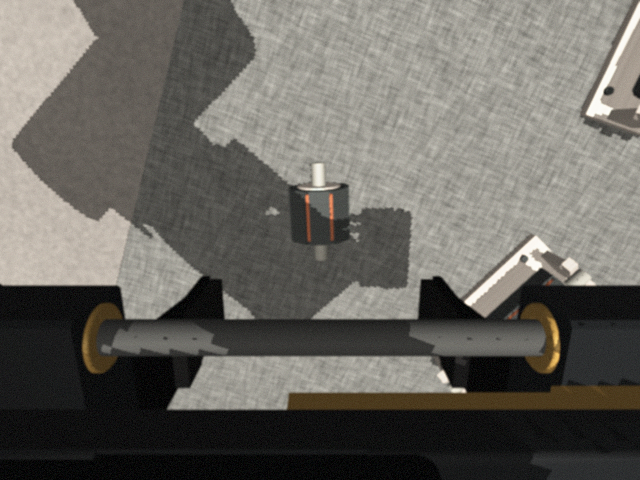

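```bash
python3 -m jog '-0.0027 -0.0035 0.05 0 0 -1.2 1;-0.0027 -0.0035 0.11 0 0 -1.2 1;-0.0027 -0.0035 0.15 0 0 -1.2 1;-0.0027 -0.0035 0.175 0 0 -1.2 1;-0.0027 -0.0035 0.187 0 0 -1.2 1;-0.0027 -0.0035 0.187 0 0 -1.2 1;-0.0027 -0.0035 0.187 0 0 -1.2 1'
python3 - <<'E'
from h import *
go(.4377,-.0973,.026,21.2)
E
```

```text
time_s: 31.02
position: [0.4362, -0.0966, 0.0269]
tcp_rot: [[0.932, 0.361, 0.002], [0.361, -0.932, -0.001], [0.001, 0.001, -1.0]]
force: [-1.0, -0.3, 0.4]
opening: 1.002
ROW [0.0011 0.0012 0.0009] [ 0.08 -0.08 -0.01]
```

```bash
python3 -m jog '0.001 0.0005 0.0007 0 0 0 1;0.001 0.0005 0.0007 0 0 0 0;0.001 0.0005 0.0007 0 0 0 0;0.001 0.0005 0.0007 0 0 0 0;0.001 0.0005 0.0007 0 0 0 0;0.001 0.0005 0.0007 0 0 0 0;0.001 0.0005 0.0007 0 0 0 0'; python3 -m jog '0 0 0 0 0 0 0;0 0 -0.05 0 0 0 0;0 0 -0.11 0 0 0 0;0 0 -0.17 0 0 0 0;0 0 -0.22 0 0 0 0'
python3 - <<'E'
from h import *
a=np.radians(-9);D=.09
go(.578+D*np.sin(a),-.348-D*np.cos(a),.26,-9)
E
```

```text
time_s: 31.9
position: [0.4372, -0.0966, 0.0255]
tcp_rot: [[0.932, 0.361, 0.001], [0.361, -0.932, -0.001], [0.001, 0.001, -1.0]]
force: [2.3, 0.3, 0.7]
opening: 0.575
time_s: 32.52
position: [0.4349, -0.0958, 0.2467]
tcp_rot: [[0.932, 0.362, -0.003], [0.362, -0.932, 0.001], [-0.002, -0.002, -1.0]]
force: [0.9, -0.4, -4.5]
opening: 0.572
ROW [-0.0031  0.3647 -0.0139] [-0.06  0.14 30.2 ]
```

```bash
python3 -m jog '-0.0005 0.062 -0.005 0 0 10 0;-0.001 0.124 -0.014 0 0 20 0;-0.0015 0.186 -0.014 0 0 30.2 0;-0.002 0.248 -0.014 0 0 30.2 0;-0.0025 0.31 -0.014 0 0 30.2 0;-0.003 0.3647 -0.014 0 0 30.2 0;-0.003 0.3647 -0.014 0 0 30.2 0;-0.003 0.3647 -0.014 0 0 30.2 0'
python3 -m jog '0 0 0 0 0 0 0'
python3 - <<'E'
from h import *
s,p,d,W,o=look('w12',['cradle_short'])
inhand(W,s,.022,.042)
m=np.zeros((480,640),bool);m[0:190,250:390]=1
W[W[...,2]>.09]=np.nan
print(cradle(W,m,-9,np.array([.578,-.348]),.064))
E
```

```text
time_s: 33.52
position: [0.5639, -0.4361, 0.2567]
tcp_rot: [[0.988, -0.157, -0.005], [-0.157, -0.988, 0.005], [-0.006, -0.004, -1.0]]
force: [0.1, 0.6, -4.1]
opening: 0.571
time_s: 33.65
position: [0.5647, -0.4355, 0.2585]
tcp_rot: [[0.988, -0.156, -0.002], [-0.156, -0.988, 0.003], [-0.003, -0.002, -1.0]]
force: [0.4, 0.2, -3.8]
opening: 0.574
t 33.65 pos [ 0.5647 -0.4355  0.2585]
cradle_short 0.63 px 320 104 6392 c [ 0.5773 -0.3426  0.0109]
shaft end y [-0.04076063 -0.04068349 -0.04048234] expect -0.042 core edge y [-0.02101143 -0.02089929 -0.02069975] expect -0.022 core top z -0.024666372778086303
base rect [-0.0016  0.0006] [0.0599 0.0836] 0.96 z 0.0105
edges slope deg [-0.60286914 -1.28315377] x -0.030895063707864295 0.028046566549297023 width 0.058941630257161315
post -1 327 x ext [-0.0241  0.0093  0.0229] y ext [-0.0391 -0.035  -0.0309] z 0.0639
post 1 407 x ext [-0.0253 -0.0108  0.0214] y ext [0.0327 0.0367 0.0408] z 0.0636
-8.056988543731345
```

View pics/w12.png

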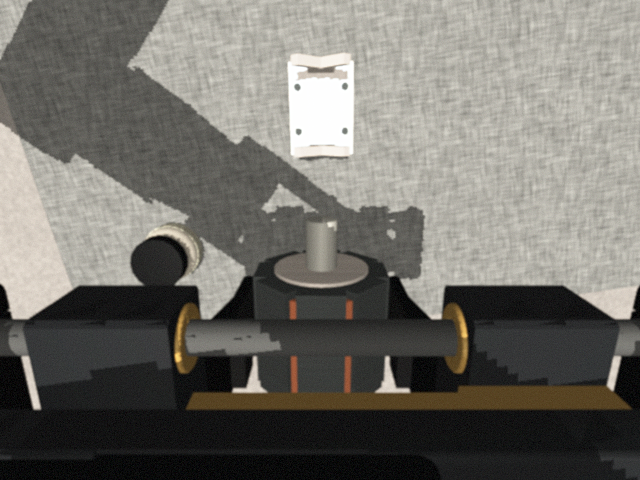

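Run:
```python
from h import *
go(.5768,-.3459,.12,-8.05)
```

```text
ROW [-0.0025 -0.0907  0.1396] [-0.04  0.05 -0.89]
```

```bash
python3 -m jog '-0.0025 -0.05 0.02 0 0 -0.9 0;-0.0025 -0.0907 0.05 0 0 -0.9 0;-0.0025 -0.0907 0.1 0 0 -0.9 0;-0.0025 -0.0907 0.1396 0 0 -0.9 0;-0.0025 -0.0907 0.165 0 0 -0.9 0;-0.0025 -0.0907 0.183 0 0 -0.9 0;-0.0025 -0.0907 0.193 0 0 -0.9 0;-0.0025 -0.0907 0.193 0 0 -0.9 0'
python3 - <<'E'
from h import *
go(.5768,-.3459,.055,-8.05)
E
```

```text
time_s: 34.75
position: [0.5773, -0.3474, 0.0665]
tcp_rot: [[0.99, -0.141, -0.0], [-0.141, -0.99, 0.0], [-0.0, -0.0, -1.0]]
force: [0.2, -0.6, -3.8]
opening: 0.573
ROW [-0.0007 -0.0015  0.0115] [-0.01  0.01 -0.05]
```

```bash
python3 -m jog '-0.0005 -0.0012 0.005 0 0 0 0;-0.0005 -0.0012 0.009 0 0 0 0;-0.0005 -0.0012 0.0115 0 0 0 0;-0.0005 -0.0012 0.0115 0 0 0 0'; python3 -m jog '0 0 0.001 0 0 0 0;0 0 0.001 0 0 0 0'; python3 -m jog '0 0 0.0007 0 0 0 0;0 0 0.0007 0 0 0 0';python3 -m jog '0 0 0.0007 0 0 0 0;0 0 0.0007 0 0 0 0'
```

```text
time_s: 35.25
position: [0.5768, -0.3462, 0.0548]
tcp_rot: [[0.99, -0.141, -0.0], [-0.141, -0.99, 0.0], [-0.0, -0.0, -1.0]]
force: [0.8, -0.1, -4.0]
opening: 0.574
time_s: 35.5
position: [0.5771, -0.3464, 0.054]
tcp_rot: [[0.99, -0.141, 0.0], [-0.141, -0.99, -0.0], [0.0, 0.0, -1.0]]
force: [-0.1, 0.3, -3.1]
opening: 0.57
time_s: 35.75
position: [0.5773, -0.3465, 0.0535]
tcp_rot: [[0.99, -0.141, 0.001], [-0.141, -0.99, -0.001], [0.001, 0.0, -1.0]]
force: [0.3, -0.6, -3.4]
opening: 0.57
time_s: 36.0
position: [0.5776, -0.3466, 0.0531]
tcp_rot: [[0.99, -0.141, 0.002], [-0.141, -0.99, -0.001], [0.002, 0.001, -1.0]]
force: [0.6, -0.5, -1.0]
opening: 0.571
```

```bash
python3 -m jog '0.0003 0 0.0006 0 0 0 0;0.0003 0 0.0006 0 0 0 0'; python3 -m jog '0 0 0.0006 0 0 0 0;0 0 0.0006 0 0 0 0'; python3 -m jog '0 0 0.0004 0 0 0 0;0 0 0.0004 0 0 0 0'; python3 -m jog '0 0 0.0004 0 0 0 0;0 0 0.0004 0 0 0 0'
```

```text
time_s: 36.25
position: [0.5781, -0.3468, 0.0526]
tcp_rot: [[0.99, -0.141, 0.002], [-0.141, -0.99, -0.001], [0.002, 0.001, -1.0]]
force: [2.7, 0.6, 1.5]
opening: 0.568
time_s: 36.5
position: [0.5781, -0.3468, 0.0525]
tcp_rot: [[0.99, -0.141, 0.002], [-0.141, -0.99, -0.001], [0.002, 0.001, -1.0]]
force: [1.8, 1.2, 5.1]
opening: 0.569
time_s: 36.75
position: [0.5782, -0.3468, 0.0524]
tcp_rot: [[0.99, -0.141, 0.002], [-0.141, -0.99, -0.001], [0.002, 0.001, -1.0]]
force: [2.2, 1.1, 7.3]
opening: 0.571
time_s: 37.0
position: [0.5782, -0.3468, 0.0523]
tcp_rot: [[0.99, -0.141, 0.002], [-0.141, -0.99, -0.002], [0.002, 0.001, -1.0]]
force: [1.4, 1.0, 8.4]
opening: 0.571
```

Seated: z is .0523, matching the expected .0525.

```bash
python3 -m jog '0 0 0 0 0 0 0.65;0 0 0 0 0 0 0.8;0 0 0 0 0 0 0.9;0 0 -0.01 0 0 0 0.9;0 0 -0.05 0 0 0 0.9;0 0 -0.1 0 0 0 1;0 0 -0.15 0 0 0 1;0 0 -0.2 0 0 0 1'
python3 - <<'E'
from h import *
s,p,d,W,o=look('w13',[])
seated(W,np.array([.5766,-.3471]),-8.05,.022,.032)
for n in ['scene','top']:
    p,d=capture(n);cv2.imwrite(f'pics/{n}1.png',p[:,:,::-1])
E
```

```text
time_s: 38.0
position: [0.577, -0.3462, 0.2528]
tcp_rot: [[0.99, -0.141, 0.0], [-0.141, -0.99, -0.0], [0.0, 0.0, -1.0]]
force: [-0.7, -2.5, -0.5]
opening: 0.997
t 38.0 pos [ 0.577  -0.3462  0.2528]
core y -0.023024960353495168 0.02168164108531839 mid -0.0006716596340883892 top z 0.07738182776754035 tilt deg -0.8788875276829939 x med 0.0002644298577347002
post -1 294 y [-0.0393 -0.0351 -0.0317] x [-0.023   0.0238]
shaft -1 129 top z [0.0569 0.058  0.0594] y end 0.0426
post 1 313 y [0.0326 0.0364 0.0401] x [-0.0236  0.0242]
shaft 1 200 top z [0.0558 0.0578 0.0595] y end 0.0408
```

View pics/w13.png

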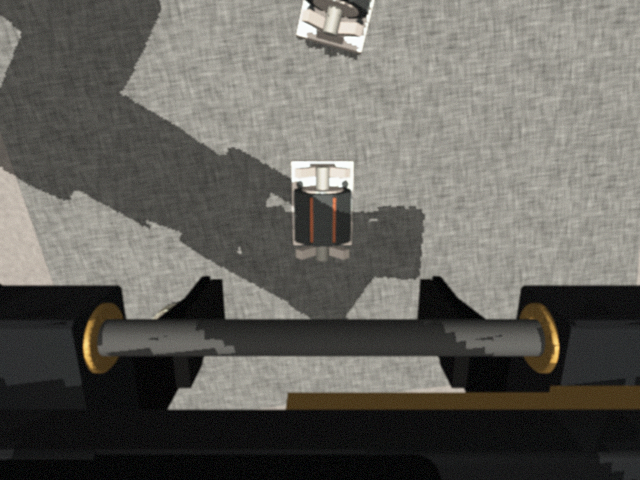

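View pics/scene1.png

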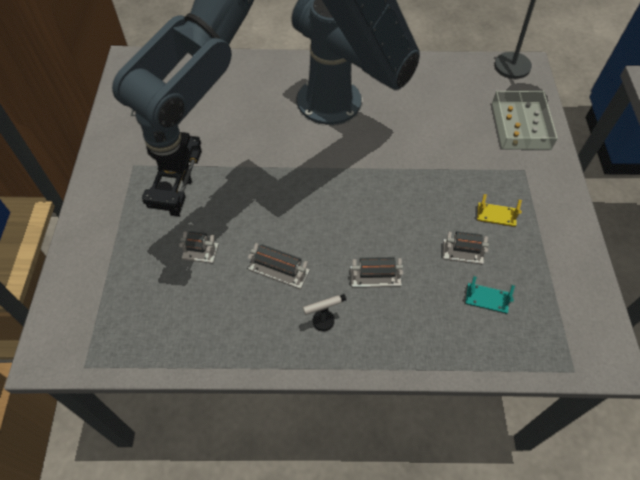

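```bash
python3 -c "
from rig import *
print(hand_in(), read_state()['time_s'])"
```

```text
the job is handed in; nothing more can be done
the job is handed in; nothing more can be done
```

All four rotors are in their matching white cradles: medium, long, longest and short, placed in that order. I handed the job in at about 38 s, well under the 125 s limit. Each one was lowered in sub-millimetre steps at the end until it touched. The wrist force I read then stayed under about 12 N, and I opened the fingers only after that.

- **Seating:** After each release, a close wrist-camera check showed both shaft ends down in the notches. Shaft tops read about 58 mm, as they should when seated.
- **Centring:** Cores were centred to about 0.5 mm or better for medium, long and longest. The short one sits about 1.3 mm off centre along its axis, and I left it because there is 10 mm of room at each end.
- **Tilt:** The tilt fits gave 0.2–0.9°, largest on the short rotor. The shaft-top heights at its two ends agree to about 0.2 mm, so I took the tilt as measurement noise.
- **Bystanders:** The stand is where it started in the last scene picture. The gripper hid the jar there. It was last seen clearly in the wrist picture just before the last placing, and I didn't measure its position again. No move went down near it.

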